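# Sort look-alike steel bars, hollow from solid, by their weight

### The job

The three red square bars in the sloping rack look alike, but some are hollow tube and some are solid steel: tell them apart by how heavy they feel when lifted out from under the strip lamp. Lower each hollow bar into the blue tray and each solid bar into the yellow tray, so that it lies flat on the tray's floor inside the walls, without dropping it. Leave the component case, the sanitizer bottle and the meter where they stand.

Things in the scene. Friction and masses are not known exactly. Their poses are not given: they have to be found in the camera images.
- rack: plywood rack, fixed, 250 mm wide, sloping up by 30 degrees in its own +x direction (away from the robot). Three lanes run up the slope, 80 mm apart (y = -80, 0, +80 mm of the rack), a bar in each, bar centres at x = 0, 85 mm above the bench. A bar lifts out square to the slope, tool 30 degrees from vertical, coming from the robot's side. Origin: on the bench under the middle bar's centre; z up.
- lane_mid (a point): centre of the bar in the rack's middle lane (all lanes are alike): the bar rests on two 20 mm long pads 42 mm either side of its middle, between black cheeks (46 mm over both, reaching to 4 mm below mid-height), against a stop at its lower end. Along the middle 64 mm of the bar its sides are free and 18 mm of space lies below it.
- lamp_mid (a point): centre of the aluminium strip lamp over the rack, 30 mm deep (x = 0 to 30 mm of the rack), 280 mm long along the rack's y, over all three lanes, underside 232 mm above the bench: a gripper pointing straight down has no room beneath it. Its posts stand at x = 88, y = +-132 mm of the rack.
- bar_a_mid (a point): square steel bar, red with black end caps, 120 mm long, 28 x 28 mm in section, at first in one of the rack's lanes. All three look alike and lie in random order. A solid bar has 0.70 to 0.80 kg, a hollow one 0.19 to 0.23 kg; there is at least one of each. Point: centre of the bar; x along its length (up the slope), z square to its upper face.
- bar_b_mid (a point): square steel bar, red with black end caps, 120 mm long, 28 x 28 mm in section, at first in one of the rack's lanes. All three look alike and lie in random order. A solid bar has 0.70 to 0.80 kg, a hollow one 0.19 to 0.23 kg; there is at least one of each. Point: centre of the bar; x along its length (up the slope), z square to its upper face.
- bar_c_mid (a point): square steel bar, red with black end caps, 120 mm long, 28 x 28 mm in section, at first in one of the rack's lanes. All three look alike and lie in random order. A solid bar has 0.70 to 0.80 kg, a hollow one 0.19 to 0.23 kg; there is at least one of each. Point: centre of the bar; x along its length (up the slope), z square to its upper face.
- blue_tray: open blue plastic tray, fixed to the bench, outside 170 (x) x 190 (y) x 40 mm high, walls and floor 4 mm thick, for the hollow bars; two bars fit side by side on its floor, lying along the tray's x, 42 mm either side of the middle. Origin: centre of the underside, on the bench top; z up.
- yellow_tray: open yellow plastic tray, fixed to the bench, outside 170 (x) x 190 (y) x 40 mm high, walls and floor 4 mm thick, for the solid bars; two bars fit side by side on its floor, lying along the tray's x, 42 mm either side of the middle. Origin: centre of the underside, on the bench top; z up.
- case_mid (a point): Black component case with a clear lid, 75 x 110 x 28 mm, lying on the bench between the trays. Point: its centre. It is not part of the job: leave it where it stands.
- sanitizer_mid (a point): Clear bottle with a white cap, 56 mm across and 140 mm tall, standing on the bench. Point: its centre. It is not part of the job: leave it where it stands.
- meter_mid (a point): Orange hand-held meter, 150 x 80 x 37 mm, lying on the bench. Point: its centre. It is not part of the job: leave it where it stands.
Not all that is in view belongs to the job. What is shaped like the part that bears bar_b_mid but purple is not meant. Leave any green look-alike of the part that bears bar_a_mid alone.

How it is judged (in metres and radians):
At the end, for the whole second after the job is handed in: Every hollow bar lies in the blue tray and every solid bar in the yellow tray: centre within 60 mm (tray x) and 85 mm (tray y) of the tray's middle and less than 26 mm above the bench, lying level within about 7 degrees, at rest (x of bar_a_mid in the frame of blue_tray between -0.06 and 0.06 m and y of bar_a_mid in the frame of blue_tray between -0.085 and 0.085 m and z of each of bar_a_mid, bar_c_mid in the frame of blue_tray below 0.026 m and angle between bar_a_mid's own x axis and vertical between 1.45 and 1.69 rad and linear speed of each of bar_a, bar_b, bar_c below 0.02 m/s and x of bar_b_mid in the frame of yellow_tray between -0.06 and 0.06 m and y of bar_b_mid in the frame of yellow_tray between -0.085 and 0.085 m and z of bar_b_mid in the frame of yellow_tray below 0.026 m and angle between bar_b_mid's own x axis and vertical between 1.45 and 1.69 rad and x of bar_c_mid in the frame of blue_tray between -0.06 and 0.06 m and y of bar_c_mid in the frame of blue_tray between -0.085 and 0.085 m and angle between bar_c_mid's own x axis and vertical between 1.45 and 1.69 rad); the robot touches nothing.
It fails at once if a bar is dropped (faster than 0.7 m/s with its centre within 50 mm of the bench) ((height (world z) of bar_a_mid below 0.05 m and linear speed of bar_a above 0.7 m/s) or (height (world z) of bar_b_mid below 0.05 m and linear speed of bar_b above 0.7 m/s) or (height (world z) of bar_c_mid below 0.05 m and linear speed of bar_c above 0.7 m/s)).
It fails at once if the case, the sanitizer bottle or the meter is moved by more than 30 mm (distance of any of case_mid, sanitizer_mid, meter_mid from where it was at the start of the episode above 0.03 m).
It also fails if it takes over 61 s, if anything falls off the work surface, if the arm or the gripper's body presses on something with over 40 N, if the wrist force passes 120 N, or if a joint passes its speed limit or range.

### The arm

A 7-joint arm with a two-finger parallel gripper is mounted at the origin on the work surface. World frame = base frame: x ahead of the robot, y to its left, z up, the work surface at z = 0. Lengths are in mm, angles in rad, forces in N, time in s.
With the tool pointing down it reaches from about 400 to 875 mm from the base axis. Payload 4.4 kg.
Tool frame: the origin (TCP) lies at the very end of the fingers, on their centre line; the grasp point (between the pads) lies 19 mm behind it; y points along the fingers, z is the direction in which the jaws open and shut, and the axes are right-handed (so a half turn about y gives the same grasp; the last joint's range is limited). The gripper opens to 85 mm and grips with 20 to 120 N. Pads are 22 mm wide; open, the fingers measure 114 mm over their backs; the gripper's body (76 mm by 85 mm) begins 54 mm behind the grasp point. The pads swing forward as they close: fully open they stand 13 mm farther back than shut.
Start: joints at [1.161, 0.628, 0.038, 1.517, -0.027, 0.996, -0.02], TCP at [219.122, -611.967, 231.313] pointing down, gripper open.
Joint ranges: [-3.06, 3.06], [-0.37, 2.12], [-1.25, 1.32], [0.18, 2.47], [-1.1, 4.24], [0.23, 1.98], [-2.94, 2.94]. Speed limits (rad/s): [2.57, 2.57, 3.14, 3.14, 3.14, 3.14, 3.14].

### API

Orientations are given as [roll, pitch, yaw] about the fixed x, y, z axes, in that order (R = Rz(yaw) Ry(pitch) Rx(roll)).
In Python, from cell import * gives the robot as it stands.
- The arm moves only by the tool apply_moves, never from a script. Its argument "targets" is a list of rows, each a list of 6 numbers: the shift along the tool's x, y, z in units of 40 mm (1.0 is 40 mm), then the turn, a rotation vector about the tool's x, y, z in units of 8 degrees (1.0 is 8 degrees). A call has 1 to 12 rows; each row shifts and turns the commanded pose from where the row before left it, along the tool's axes as they then stand; what a row does not reach is not made up. A row lasts 1/8 s, in which the tool goes at most 62.5 mm and 10.7 degrees, less where a joint would pass 70% of its speed; a pose out of reach is approached as far as the arm can. A call is refused whole if a number of a shift passes 1 or a number of a turn 1, either way. A call with a gripper value outside its range is refused whole. "jaw" is the gripper command: -1 is shut, 1 is fully open, values between are in proportion, set as the call begins (left out, the last holds). The fingers move at their own pace and stop on an object; the grip force is fixed at half the most. Time passes only in rows, so rows that do not move let the fingers close. It gives the time, the measured TCP pose, the force and the opening at its end, in the units of the state.
- read_state(): the state, without advancing time (a new reading comes with each control period).
- get_image(name): name is "scene" or "side" or "wrist"; returns the picture (400x640x3 uint8, red, green, blue); there is no depth.
- calibration(name): a dict with "fx", "fy", "cx", "cy" (pixels), "k1" (the pictures are not rectified: a ray, as slopes to the right and down, at radius r is drawn at 1 + k1 r^2 times it, then the intrinsics apply), "world_from_camera" (4x4, takes a point from camera to world coordinates). Camera axes: x right, y down, z forward; pixel columns grow to the right and rows downward; lengths in mm; the calibration is good to about 2 mm. A picture is of the moment at which its call begins: read the wrist's pose just before it. calibration takes no time and is no camera call; for the wrist camera it gives the pose at the moment of the call.
- finish_job(): hands the job in, once; it reports no verdict.
The state is a dict: "clock": time; "qpos": joint angles; "qd": joint speeds; "tau": joint torques, N m; "eef_pos": TCP position; "tool_rot": TCP orientation; "force": force on the tool from outside, world axes, zero at the start; "torque": the same for the moment, N m; "width": finger opening in mm.
Only numpy, scipy, OpenCV 4.12 (cv2) and the standard library are available. Lean on these libraries where they do the work, as an engineer would, in place of code of your own. Each camera call takes 0.05 s, during which the arm holds its last target. There are 200 camera calls.

## Working session

There is one attempt and no reset: what is moved stays moved. The work goes in short steps, Python scripts to look and compute and a tool call to move; the robot and the scene stay as the last step left them, time stands still between calls to the robot, and variables do not carry over. Pictures are saved under pics/ and viewed, about 8 in all and at most 12, crops included, and the job is handed in when it is done.

Besides the shell and the picture viewer there is one more tool, called as name(argument=value, ...), one argument or row to a line, values as JSON. apply_moves: Moves the arm, as the interface text tells. Its arguments: {"type":"object","properties":{"targets":{"type":"array"},"jaw":{"type":"number"}},"required":["targets"]}

```bash
mkdir -p pics; ls; python3 - <<'E'
from cell import *
import cv2,numpy as np
s=read_state();print({k:np.round(v,3) for k,v in s.items()})
for n in("scene","side"):
    c=calibration(n);print(n,{k:np.round(v,3) for k,v in c.items()})
    cv2.imwrite(f"pics/{n}0.png",get_image(n)[:,:,::-1])
E
```

```text
pics
{'clock': np.float64(0.0), 'qpos': array([ 1.161,  0.629,  0.038,  1.518, -0.027,  0.996, -0.02 ]), 'qd': array([-0.002,  0.   , -0.001,  0.001,  0.001,  0.001,  0.   ]), 'tau': array([ 0.0000e+00, -5.6340e+01,  1.2260e+00, -1.9344e+01,  1.1000e-02,
        1.1000e-02,  0.0000e+00]), 'eef_pos': array([ 218.954, -611.378,  230.42 ]), 'tool_rot': array([-1.573, -0.   , -2.798]), 'force': array([-0.533,  0.845, -0.057]), 'torque': array([ 0.047, -0.015, -0.019]), 'width': np.float64(85.551)}
scene {'fx': np.float64(363.43), 'fy': np.float64(363.43), 'cx': np.float64(324.16), 'cy': np.float64(200.178), 'k1': np.float64(-0.037), 'world_from_camera': array([[-9.92000e-01, -1.14000e-01,  5.00000e-02,  5.69274e+02],
       [-1.24000e-01,  8.86000e-01, -4.48000e-01,  3.92770e+02],
       [ 7.00000e-03, -4.50000e-01, -8.93000e-01,  9.05606e+02],
       [ 0.00000e+00,  0.00000e+00,  0.00000e+00,  1.00000e+00]])}
side {'fx': np.float64(491.708), 'fy': np.float64(491.708), 'cx': np.float64(316.513), 'cy': np.float64(195.745), 'k1': np.float64(-0.151), 'world_from_camera': array([[-9.49000e-01, -2.20000e-01,  2.26000e-01,  3.50169e+02],
       [-3.15000e-01,  6.29000e-01, -7.10000e-01,  8.58740e+02],
       [ 1.40000e-02, -7.45000e-01, -6.67000e-01,  9.35072e+02],
       [ 0.00000e+00,  0.00000e+00,  0.00000e+00,  1.00000e+00]])}
```

View pics/scene0.png

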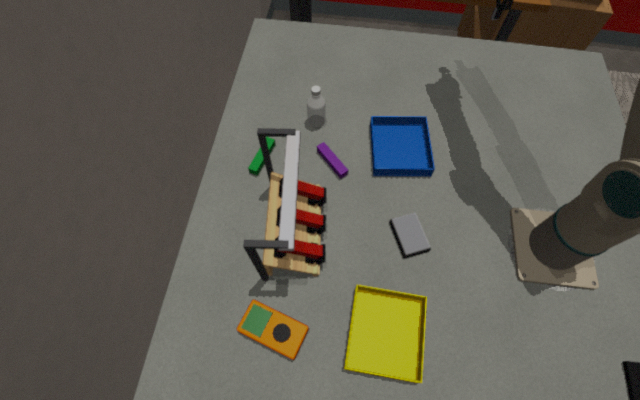

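View pics/side0.png

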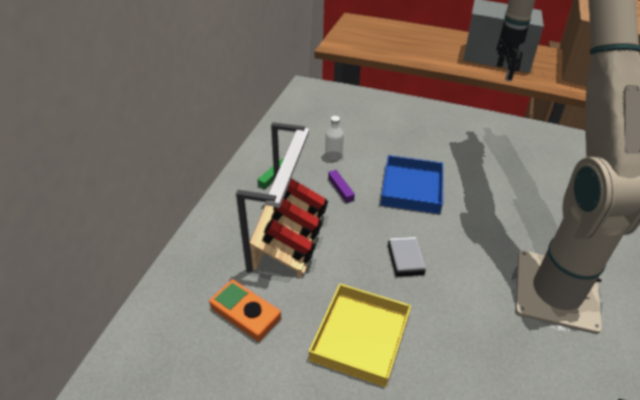

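Scene: the rack is at about (298,222), with red bars at (305,190), (305,220) and (300,250). Blue tray (401,146), yellow tray (387,333), case (410,234), bottle (316,105), meter (273,329). The green (262,156) and purple (332,160) bars are look-alikes and not meant. The meant bars are the three red ones in the rack. I'll confirm that in an enlarged crop.

```bash
cat > h.py <<'E'
from cell import *
import cv2,numpy as np
def ray(c,uv):
    K=np.array([[c['fx'],0,c['cx']],[0,c['fy'],c['cy']],[0,0,1.]])
    d=np.array([c['k1'],0,0,0,0.])
    p=cv2.undistortPoints(np.array(uv,float).reshape(-1,1,2),K,d)[:,0]
    T=np.array(c['world_from_camera']);D=np.c_[p,np.ones(len(p))]@T[:3,:3].T
    return T[:3,3],D
def plane(c,uv,z):
    o,D=ray(c,uv);return o+D*((z-o[2])/D[:,2])[:,None]
def tri(os,ds):
    A=0;b=0
    for o,d in zip(os,ds):
        d=d/np.linalg.norm(d);P=np.eye(3)-np.outer(d,d);A=A+P;b=b+P@o
    return np.linalg.solve(A,b)
def proj(c,P):
    K=np.array([[c['fx'],0,c['cx']],[0,c['fy'],c['cy']],[0,0,1.]])
    T=np.linalg.inv(c['world_from_camera'])
    return cv2.projectPoints(np.array(P,float).reshape(-1,1,3),cv2.Rodrigues(T[:3,:3])[0],T[:3,3],K,np.array([c['k1'],0,0,0,0.]))[0][:,0]
E
python3 - <<'E'
from h import *
for n in("scene","side"):
    im=cv2.imread(f"pics/{n}0.png");c=calibration(n)
    h=cv2.cvtColor(im,cv2.COLOR_BGR2HSV)
    for nm,lo,hi in(("blue",(100,120,60),(125,255,255)),("yellow",(22,120,80),(35,255,255)),("red",(0,160,50),(5,255,255))):
        m=cv2.inRange(h,lo,hi)
        if nm=="red": m|=cv2.inRange(h,(170,160,50),(180,255,255)); m[:120]=0
        cs=[k for k in cv2.findContours(m,0,2)[0] if cv2.contourArea(k)>60]
        for k in cs:
            r=cv2.minAreaRect(k)
            if nm=="red": print(n,nm,np.round(r[0]),r[1],round(r[2]));continue
            q=cv2.approxPolyDP(cv2.convexHull(k),8,True)[:,0]
            w=plane(c,q,40);print(n,nm,q.tolist(),np.round(w[:,:2]).tolist(),np.round(w.mean(0)))
a=cv2.imread("pics/scene0.png")[120:290,230:350];b=cv2.imread("pics/side0.png")[115:285,230:350]
o=np.hstack([cv2.resize(x,(400,567),interpolation=cv2.INTER_CUBIC) for x in(a,b)])
cv2.imwrite("pics/crop.png",o)
E
```

```text
scene blue [[424, 116], [431, 174], [375, 169], [371, 117]] [[352.0, -365.0], [333.0, -160.0], [489.0, -156.0], [512.0, -339.0]] [ 422. -255.   40.]
scene yellow [[356, 285], [426, 296], [421, 382], [344, 369]] [[514.0, 175.0], [347.0, 180.0], [356.0, 368.0], [524.0, 362.0]] [435. 271.  40.]
scene red [306. 249.] (32.947513580322266, 14.120362281799316) 11
scene red [310. 219.] (28.456146240234375, 13.607535362243652) 13
scene red [310. 191.] (28.15891456604004, 13.323973655700684) 16
side blue [[388, 156], [442, 164], [439, 212], [381, 204]] [[506.0, -338.0], [344.0, -354.0], [324.0, -141.0], [479.0, -121.0]] [ 413. -238.   40.]
side yellow [[340, 284], [409, 306], [384, 386], [309, 359]] [[508.0, 175.0], [345.0, 185.0], [355.0, 389.0], [513.0, 379.0]] [430. 282.  40.]
side red [290. 237.] (46.71843719482422, 17.409229278564453) 28
side red [298. 214.] (43.45991516113281, 16.429967880249023) 32
side red [306. 195.] (39.78767013549805, 12.690895080566406) 31
```

View pics/crop.png

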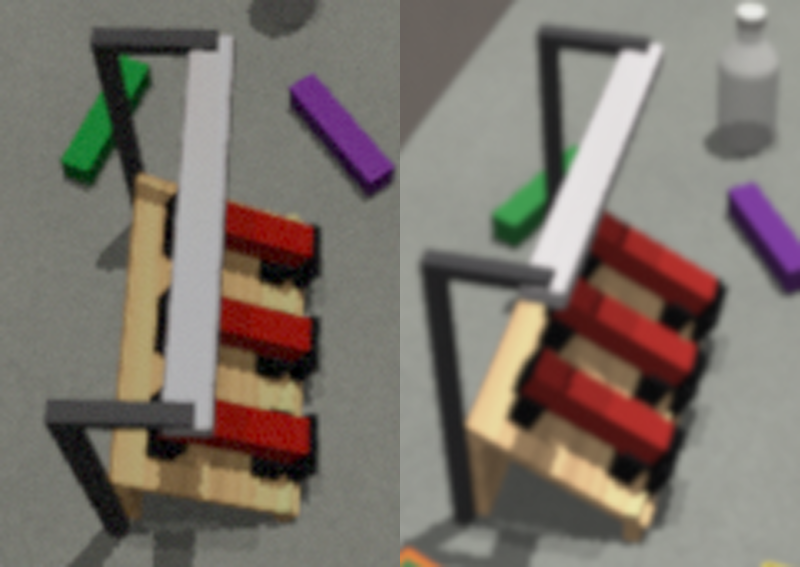

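The crop confirms three red bars with black caps in the rack lanes under the lamp. The green and purple ones lie loose on the bench. Next I'll triangulate the rack from bar corners and lamp corners seen in both views.

```bash
python3 - <<'E'
from h import *
a=calibration("scene");b=calibration("side")
f=120/400
S=dict(b1=(316,228),b2=(313,320),b3=(312,413),l1=(190,37),l2=(233,37),l3=(213,430),l4=(165,425))
D=dict(b1=(322,285),b2=(297,345),b3=(277,427),l1=(222,50),l2=(260,42),l3=(165,305),l4=(130,290))
for k in S:
    o1,d1=ray(a,[(230+S[k][0]*f,120+S[k][1]*f)]);o2,d2=ray(b,[(230+D[k][0]*f,115+D[k][1]*f)])
    p=tri([o1,o2],[d1[0],d2[0]]);print(k,np.round(p,0), np.round(proj(a,p)[0]-np.array([230+S[k][0]*f,120+S[k][1]*f]),1))
# tray: far corners at z=40, near-camera at 0
print(np.round(plane(a,[(371,117),(424,116)],40)),np.round(plane(a,[(375,169),(431,174)],0)))
print(np.round(plane(a,[(356,285),(426,296)],40)),np.round(plane(a,[(344,369),(421,382)],40)))
c=calibration("wrist");print(np.round(c['world_from_camera'],3).tolist(),c['fx'])
E
```

```text
b1 [619. -70.  54.] [ 0.5 -0.2]
b2 [610.  19.  72.] [ 0.3 -0.1]
b3 [603.  86.  53.] [ 0.2 -0.1]
l1 [ 714. -110.  233.] [-0.1  0. ]
l2 [680. -97. 256.] [ 0.2 -0.1]
l3 [652. 168. 233.] [ 0.4 -0.1]
l4 [677. 170. 239.] [ 1.5 -0.4]
[[ 512. -339.   40.]
 [ 352. -365.   40.]] [[ 485. -181.    0.]
 [ 322. -186.   -0.]]
[[514. 175.  40.]
 [347. 180.  40.]] [[524. 362.  40.]
 [356. 368.  40.]]
[[0.337, -0.901, -0.274, 287.583], [-0.942, -0.323, -0.096, -586.834], [-0.002, 0.29, -0.957, 373.58], [0.0, 0.0, 0.0, 1.0]] 307.92554029316227
```

```bash
cat >> h.py <<'E'
from scipy.spatial.transform import Rotation as Ro
def RT(psi,t):   # degrees; tool x up the slope, y along approach
    p,t=np.radians([psi,t]);e=np.array([np.cos(p),np.sin(p),0]);k=np.array([0,0,1.])
    u=e*np.cos(t)+k*np.sin(t);n=-e*np.sin(t)+k*np.cos(t)
    return np.c_[u,-n,np.cross(u,-n)]
def plan(pos,R,n,start=None):
    if start is None:
        s=read_state();p=s['eef_pos'];Rc=Ro.from_euler('xyz',s['tool_rot'])
    else: p,Rc=start[0],Ro.from_matrix(start[1])
    rv=(Rc.inv()*Ro.from_matrix(R)).as_rotvec()
    print('rotvec deg',np.degrees(rv).round(1))
    d=(np.array(pos,float)-p)/n;out=[]
    for i in range(n):
        Ri=Rc*Ro.from_rotvec(rv*i/n)
        out.append(np.r_[Ri.inv().apply(d)/40,np.degrees(rv)/n/8])
    for o in out: print(np.round(o,2).tolist())
E
python3 - <<'E'
from h import *
plan((420,-262,250),RT(0,0),23)
E
```

```text
rotvec deg [ 0.000e+00 -1.603e+02 -1.000e-01]
[-0.33, -0.02, -0.28, 0.0, -0.87, -0.0]
[-0.37, -0.02, -0.24, 0.0, -0.87, -0.0]
[-0.39, -0.02, -0.2, 0.0, -0.87, -0.0]
[-0.41, -0.02, -0.15, 0.0, -0.87, -0.0]
[-0.43, -0.02, -0.09, 0.0, -0.87, -0.0]
[-0.44, -0.02, -0.04, 0.0, -0.87, -0.0]
[-0.44, -0.02, 0.01, 0.0, -0.87, -0.0]
[-0.43, -0.02, 0.06, 0.0, -0.87, -0.0]
[-0.42, -0.02, 0.12, 0.0, -0.87, -0.0]
[-0.41, -0.02, 0.17, 0.0, -0.87, -0.0]
[-0.38, -0.02, 0.21, 0.0, -0.87, -0.0]
[-0.35, -0.02, 0.26, 0.0, -0.87, -0.0]
[-0.32, -0.02, 0.3, 0.0, -0.87, -0.0]
[-0.28, -0.02, 0.34, 0.0, -0.87, -0.0]
[-0.24, -0.02, 0.37, 0.0, -0.87, -0.0]
[-0.19, -0.02, 0.39, 0.0, -0.87, -0.0]
[-0.14, -0.02, 0.41, 0.0, -0.87, -0.0]
[-0.09, -0.02, 0.43, 0.0, -0.87, -0.0]
[-0.04, -0.02, 0.44, 0.0, -0.87, -0.0]
[0.02, -0.02, 0.44, 0.0, -0.87, -0.0]
[0.07, -0.02, 0.43, 0.0, -0.87, -0.0]
[0.12, -0.02, 0.42, 0.0, -0.87, -0.0]
[0.17, -0.02, 0.4, 0.0, -0.87, -0.0]
```

apply_moves(
  targets=[
    [-0.35,0,-0.3,0,-1,0],
    [-0.4,0,-0.25,0,-1,0],
    [-0.45,0,-0.2,0,-1,0],
    [-0.5,0,-0.1,0,-1,0],
    [-0.5,0,-0.05,0,-1,0],
    [-0.5,0,0.05,0,-1,0],
    [-0.5,0,0.1,0,-1,0],
    [-0.5,0,0.15,0,-1,0],
    [-0.45,0,0.2,0,-1,0],
    [-0.4,0,0.3,0,-1,0],
    [-0.35,0,0.35,0,-1,0],
    [-0.3,0,0.4,0,-1,0],
  ],
)

```text
clock: 1.6
eef_pos: [348.7, -411.3, 231.0]
tool_rot: [-1.571, 0.001, -1.118]
force: [0.1, 1.1, 0.8]
width: 85.4
```

apply_moves(
  targets=[
    [-0.3,0,0.4,0,-1,0],
    [-0.2,0,0.45,0,-1,0],
    [-0.15,0,0.5,0,-1,0],
    [-0.1,0,0.5,0,-1,0],
    [0,0,0.5,0,-1,0],
    [0.05,0,0.5,0,-1,0],
    [0.1,0,0.5,0,-1,0],
    [0.2,0,0.5,0,-1,0],
  ],
  jaw=0.4,
)

```text
clock: 2.6
eef_pos: [430.0, -270.5, 231.0]
tool_rot: [-1.571, 0.001, -0.001]
force: [0.5, -0.7, -0.1]
width: 59.7
```

```bash
python3 - <<'E'
from h import *
c=calibration("wrist");im=get_image("wrist")[:,:,::-1].copy();cv2.imwrite("pics/w1.png",im)
h=cv2.cvtColor(im,cv2.COLOR_BGR2HSV);m=cv2.inRange(h,(100,120,40),(125,255,255))
k=max(cv2.findContours(m,0,2)[0],key=cv2.contourArea)
q=cv2.approxPolyDP(cv2.convexHull(k),8,True)[:,0];print(q.tolist(),np.round(plane(c,q,40)[:,:2]).tolist())
# goal: view pose at the rack
psi=6;n=-RT(psi,30)[:,1];C=np.array([664,31,85])
plan(C+n*130-12,RT(psi,30),12)
E
```

```text
[[411, 66], [417, 218], [261, 237], [231, 90]] [[320.0, -181.0], [486.0, -161.0], [510.0, -345.0], [344.0, -367.0]]
rotvec deg [  1.3  -5.5 -29.9]
[0.33, 0.1, 0.58, 0.01, -0.06, -0.31]
[0.33, 0.11, 0.58, 0.01, -0.06, -0.31]
[0.33, 0.13, 0.57, 0.01, -0.06, -0.31]
[0.33, 0.14, 0.57, 0.01, -0.06, -0.31]
[0.32, 0.16, 0.57, 0.01, -0.06, -0.31]
[0.32, 0.17, 0.57, 0.01, -0.06, -0.31]
[0.32, 0.19, 0.56, 0.01, -0.06, -0.31]
[0.31, 0.2, 0.56, 0.01, -0.06, -0.31]
[0.31, 0.22, 0.56, 0.01, -0.06, -0.31]
[0.3, 0.23, 0.55, 0.01, -0.06, -0.31]
[0.3, 0.25, 0.55, 0.01, -0.06, -0.31]
[0.29, 0.26, 0.55, 0.01, -0.06, -0.31]
```

View pics/w1.png

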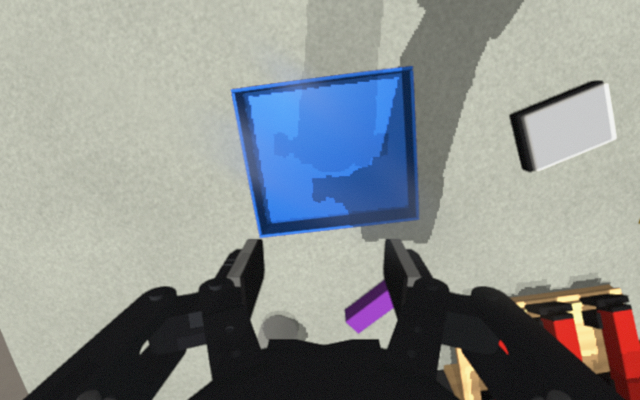

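Wrist view: the blue tray rim corners are at (411,66), (417,218), (261,237) and (231,90). That puts its centre at (415,-263.5) with yaw about 7.2°. Now to a view of the rack.

apply_moves(
  targets=[
    [0.3,0.05,0.6,0,-0.06,-0.3],
    [0.3,0.05,0.6,0,-0.06,-0.3],
    [0.3,0.1,0.6,0,-0.06,-0.3],
    [0.3,0.1,0.6,0,-0.06,-0.3],
    [0.3,0.1,0.6,0,-0.06,-0.3],
    [0.3,0.15,0.6,0,-0.06,-0.3],
    [0.3,0.15,0.6,0,-0.06,-0.3],
    [0.3,0.15,0.6,0,-0.06,-0.3],
    [0.3,0.2,0.6,0,-0.06,-0.3],
    [0.3,0.2,0.6,0,-0.06,-0.35],
    [0.3,0.2,0.5,0,-0.06,-0.35],
    [0.3,0.2,0.4,0,-0.06,-0.35],
  ],
)

```text
clock: 4.15
eef_pos: [566.6, -9.3, 200.2]
tool_rot: [-1.605, -0.481, 0.095]
force: [0.1, -0.7, 0.9]
width: 59.8
```

```bash
python3 - <<'E'
from h import *
c=calibration("wrist");im=get_image("wrist")[:,:,::-1].copy();cv2.imwrite("pics/w2.png",im)
np.save("w2c.npy",np.array(c['world_from_camera']))
print(read_state()['tool_rot'])
h=cv2.cvtColor(im,cv2.COLOR_BGR2HSV);m=cv2.inRange(h,(0,150,40),(6,255,255))|cv2.inRange(h,(172,150,40),(180,255,255))
for k in cv2.findContours(m,0,2)[0]:
    if cv2.contourArea(k)>150: print(cv2.approxPolyDP(k,4,True)[:,0].tolist())
E
```

```text
[-1.60262119 -0.4829565   0.09681223]
[[266, 166], [272, 269], [295, 270], [300, 240], [292, 167]]
[[350, 165], [349, 269], [373, 271], [378, 166]]
[[429, 161], [433, 217], [422, 259], [430, 271], [452, 271], [466, 165]]
```

View pics/w2.png

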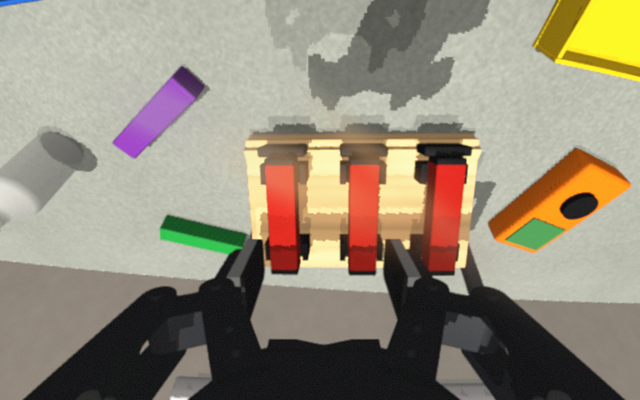

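Wrist view: the three bars run along image columns, with left (266–292), middle (350–378) and right (433–466) at the lower ends, rows 166 to 270. Purple (160,112) and green (200,235) are outside the rack. Now I'll compute the rack pose.

```bash
python3 - <<'E'
from h import *
im=cv2.imread("pics/w2.png");c=calibration("wrist");c['world_from_camera']=np.load("w2c.npy")
h=cv2.cvtColor(im,cv2.COLOR_BGR2HSV);m=cv2.inRange(h,(0,150,40),(6,255,255))|cv2.inRange(h,(172,150,40),(180,255,255))
rows=[172,185,200,215,230]
for r in rows:
    x=np.where(m[r,250:480])[0]+250;g=np.split(x,np.where(np.diff(x)>5)[0]+1);print(r,[(a[0],a[-1]) for a in g], )
for cc in (280,362,450): 
    y=np.where(m[:,cc])[0];y=y[(y>140)&(y<300)];print(cc,y[0],y[-1])
print([[int(v) for v in h[200,q]] for q in range(424,470,3)])
psi=6.
lo,hi=(364,165.5),(361,270)
o,D=ray(c,[lo,hi,(266,172),(270.5,230)])
for it in range(6):
    n=-RT(psi,30)[:,1]
    def pts(k): return o+D*((k-n@o)/(D@n))[:,None]
    from scipy.optimize import brentq
    k=brentq(lambda k:pts(k)[:2].mean(0)[2]-97.1,-800,800)
    P=pts(k);d=P[1]-P[0];psi=np.degrees(np.arctan2(d[1],d[0]))
    print(psi,np.linalg.norm(d),d[2]/np.hypot(d[0],d[1]),P[:2].mean(0)-14*n)
e=P[3]-P[2];print('left edge yaw',np.degrees(np.arctan2(e[1],e[0])))
rk=RT(psi,0);C=P[:2].mean(0)-14*n
for r,g in [(172,None),(215,None)]:
    x=np.where(m[r,250:480])[0]+250;g=np.split(x,np.where(np.diff(x)>5)[0]+1)
    _,E=ray(c,[(g[0][0],r),(g[1][0],r),(g[1][-1]+1,r),(g[-1][-1]+1,r)]);Q=o+E*((k-n@o)/(E@n))[:,None]
    print('y in rack',((Q-C)@rk[:,2]).round(1))
E
```

```text
172 [(np.int64(265), np.int64(292)), (np.int64(349), np.int64(378)), (np.int64(428), np.int64(465))]
185 [(np.int64(267), np.int64(293)), (np.int64(350), np.int64(377)), (np.int64(428), np.int64(462))]
200 [(np.int64(267), np.int64(294)), (np.int64(350), np.int64(377)), (np.int64(433), np.int64(461))]
215 [(np.int64(268), np.int64(297)), (np.int64(350), np.int64(377)), (np.int64(433), np.int64(460))]
230 [(np.int64(269), np.int64(298)), (np.int64(349), np.int64(376)), (np.int64(430), np.int64(458))]
280 166 270
362 165 270
450 164 271
[[15, 124, 185], [8, 153, 133], [8, 159, 128], [5, 171, 152], [3, 199, 231], [3, 203, 231], [2, 201, 231], [2, 208, 231], [2, 208, 231], [2, 213, 229], [2, 209, 231], [2, 213, 231], [2, 213, 230], [20, 110, 246], [22, 98, 249], [22, 97, 249]]
5.897674001868167 106.95568799187255 0.5773493484518206 [665.06994793  33.46537756  84.97564435]
5.897669731956662 106.95566017429665 0.5773502691896233 [665.0712336   33.4529419   84.97564435]
5.897669731956666 106.95566017429644 0.577350269189627 [665.07123365  33.45294138  84.97564435]
5.897669731956655 106.95566017429654 0.5773502691896263 [665.07123365  33.45294138  84.97564435]
5.897669731956666 106.95566017429644 0.577350269189627 [665.07123365  33.45294138  84.97564435]
5.897669731956655 106.95566017429654 0.5773502691896263 [665.07123365  33.45294138  84.97564435]
left edge yaw 7.517064251394353
y in rack [-92.8 -13.8  14.1  94.9]
y in rack [-92.1 -12.2  14.8  94.7]
```

```bash
cat >> h.py <<'E'
PSI=6.7;C=np.array([665,34.3,85]);YR=np.array([-np.sin(np.radians(PSI)),np.cos(np.radians(PSI)),0])
RG=RT(PSI,30);N=-RG[:,1]
def lane(i,h): return C+80*i*YR+N*h
E
python3 - <<'E'
from h import *
plan(lane(-1,88),RG,4);print(read_state()['force'])
E
```

```text
rotvec deg [ 2.4 -1.  -2.3]
[0.22, 0.4, -0.3, 0.07, -0.03, -0.07]
[0.21, 0.39, -0.3, 0.07, -0.03, -0.07]
[0.2, 0.39, -0.31, 0.07, -0.03, -0.07]
[0.2, 0.39, -0.31, 0.07, -0.03, -0.07]
[-0.2986117   1.21201732 -0.68227949]
```

apply_moves(
  targets=[
    [0.2,0.4,-0.3,0.07,-0.03,-0.07],
    [0.2,0.4,-0.3,0.07,-0.03,-0.07],
    [0.2,0.4,-0.3,0.07,-0.03,-0.07],
    [0.2,0.4,-0.3,0.07,-0.03,-0.07],
    [0,0,0,0,0,0],
  ],
)

```text
clock: 4.82
eef_pos: [629.1, -55.2, 159.0]
tool_rot: [-1.576, -0.517, 0.112]
force: [-0.9, 0.8, -0.3]
width: 59.7
```

```bash
python3 - <<'E'
from h import *
plan(lane(-1,-12),RG,1)
E
```

```text
rotvec deg [ 0.4 -0.2 -0.4]
[0.09, 2.48, 0.14, 0.05, -0.03, -0.05]
```

apply_moves(
  targets=[
    [0.09,0.4,0.14,0.05,-0.03,-0.05],
    [0,0.8,0,0,0,0],
    [0,0.7,0,0,0,0],
    [0,0.4,0,0,0,0],
    [0,0.18,0,0,0,0],
    [0,0,0,0,0,0],
  ],
)

```text
clock: 5.58
eef_pos: [680.9, -40.5, 76.4]
tool_rot: [-1.572, -0.526, 0.122]
force: [-1.0, -0.0, -1.1]
width: 60.0
```

```bash
python3 - <<'E'
from h import *
plan(lane(-1,-12),RG,1)
im=get_image("wrist")[:,:,::-1];cv2.imwrite("pics/w3.png",im)
E
```

```text
rotvec deg [-0.1  0.3  0.1]
[-0.04, 0.03, -0.1, -0.01, 0.03, 0.02]
```

View pics/w3.png

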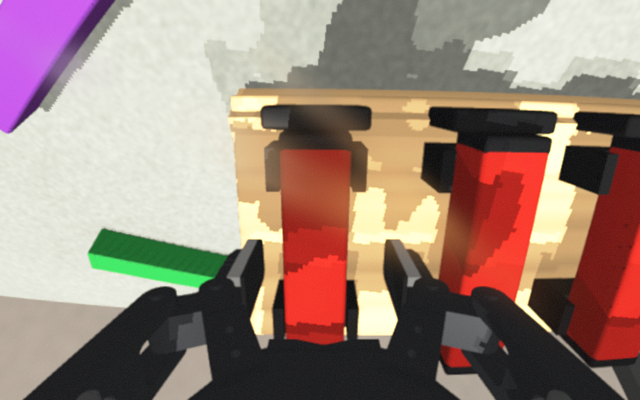

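The left lane's bar sits between the open fingers (bar at cols 282–350, pads at 262 and 388). I'll nudge by -4 mm, close and lift.

apply_moves(
  targets=[
    [-0.04,0.03,-0.1,0,0.03,0],
    [0,0,0,0,0,0],
    [0,0,0,0,0,0],
    [0,0,0,0,0,0],
    [0,0,0,0,0,0],
    [0,0,0,0,0,0],
  ],
  jaw=-1,
)

```text
clock: 6.38
eef_pos: [680.5, -45.1, 75.0]
tool_rot: [-1.57, -0.526, 0.117]
force: [-4.4, -0.8, 6.5]
width: 26.8
```

apply_moves(
  targets=[
    [0,-0.2,0,0,0,0],
    [0,-0.5,0,0,0,0],
    [0,-0.8,0,0,0,0],
    [0,-0.8,0,0,0,0],
    [0,-0.6,0,0,0,0],
    [0,-0.3,0,0,0,0],
    [0,0,0,0,0,0],
    [0,0,0,0,0,0],
    [0,0,0,0,0,0],
  ],
)

```text
clock: 7.5
eef_pos: [616.5, -52.5, 184.0]
tool_rot: [-1.568, -0.525, 0.117]
force: [-0.2, -0.5, -7.3]
width: 27.1
```

```bash
python3 - <<'E'
from h import *
s=read_state();print(s['force'],s['torque'],s['width'])
P=np.array([415,-263.5,0]);a=np.radians(7.2);yt=np.array([-np.sin(a),np.cos(a),0])
for y in(42,-42): print(P+y*yt)
cv2.imwrite("pics/s4.png",get_image("side")[:,:,::-1])
E
```

```text
[-0.21925069 -0.50933929 -7.32401394] [-0.18783134  1.28572443  0.02309606] 27.1273491984792
[ 409.73600419 -221.83118254    0.        ]
[ 420.26399581 -305.16881746    0.        ]
```

Force −7.3 N, so the left bar is solid and goes to the yellow tray.

```bash
python3 - <<'E'
from h import *
plan((555,20,190),RG,3)
plan((430,270,215),RT(-2.3,0),9,((555,20,190),RG))
E
```

```text
rotvec deg [-0.1 -0.   0.1]
[-0.36, -0.26, 0.66, -0.01, -0.0, 0.0]
[-0.36, -0.26, 0.66, -0.01, -0.0, 0.0]
[-0.36, -0.26, 0.66, -0.01, -0.0, 0.0]
rotvec deg [-2.4  8.8 29.9]
[-0.19, -0.19, 0.73, -0.03, 0.12, 0.42]
[-0.22, -0.18, 0.73, -0.03, 0.12, 0.42]
[-0.24, -0.17, 0.72, -0.03, 0.12, 0.42]
[-0.26, -0.16, 0.72, -0.03, 0.12, 0.42]
[-0.28, -0.15, 0.71, -0.03, 0.12, 0.42]
[-0.3, -0.14, 0.71, -0.03, 0.12, 0.42]
[-0.32, -0.12, 0.7, -0.03, 0.12, 0.42]
[-0.34, -0.1, 0.69, -0.03, 0.12, 0.42]
[-0.36, -0.09, 0.69, -0.03, 0.12, 0.42]
```

apply_moves(
  targets=[
    [-0.35,-0.25,0.4,0,0,0],
    [-0.35,-0.25,0.7,0,0,0],
    [-0.35,-0.25,0.8,0,0,0],
    [-0.2,-0.2,0.8,0,0.1,0.4],
    [-0.2,-0.2,0.75,0,0.1,0.4],
    [-0.25,-0.15,0.75,0,0.1,0.4],
    [-0.25,-0.15,0.7,0,0.1,0.4],
    [-0.3,-0.15,0.7,0,0.1,0.4],
    [-0.3,-0.15,0.7,0,0.1,0.45],
    [-0.3,-0.1,0.7,0,0.15,0.45],
    [-0.35,-0.1,0.7,0,0.15,0.45],
    [-0.35,-0.1,0.6,0,0.15,0.45],
  ],
)

```text
clock: 9.05
eef_pos: [428.1, 266.3, 217.7]
tool_rot: [-1.534, 0.01, -0.022]
force: [0.2, 0.7, -7.5]
width: 26.9
```

```bash
python3 - <<'E'
from h import *
s=read_state();print(s['eef_pos'],s['tool_rot'],s['force'])
c=calibration("wrist");im=get_image("wrist")[:,:,::-1].copy();cv2.imwrite("pics/w4.png",im)
h=cv2.cvtColor(im,cv2.COLOR_BGR2HSV);m=cv2.inRange(h,(22,120,60),(35,255,255))
k=max(cv2.findContours(m,0,2)[0],key=cv2.contourArea)
q=cv2.approxPolyDP(cv2.convexHull(k),8,True)[:,0];print(q.tolist(),np.round(plane(c,q,40)[:,:2]).tolist())
E
```

```text
[428.08994312 266.25118379 217.71604845] [-1.5341247   0.00951054 -0.02249355] [ 0.23913559  0.69257738 -7.48540693]
[[228, 95], [414, 99], [400, 249], [237, 248]] [[344.0, 180.0], [352.0, 367.0], [519.0, 360.0], [510.0, 172.0]]
```

View pics/w4.png

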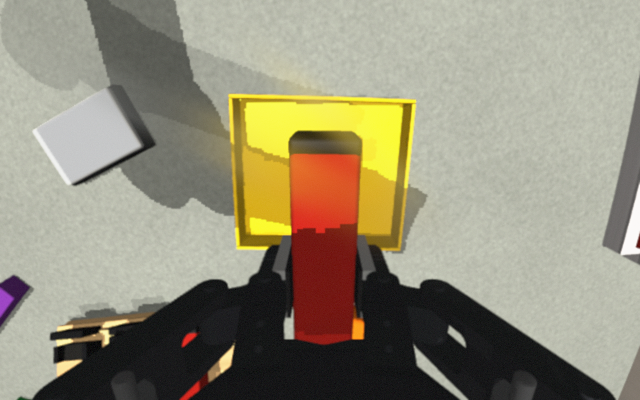

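Yellow tray: corners (228,95), (414,99), (400,249), (237,248), centre (431,270), yaw -2.5°. The bar is held straight. I'll lower it at slot y=+42.

```bash
cat >> h.py <<'E'
TR=dict(y=((431.3,269.8),-2.5),b=((415,-263.5),7.2))
def slot(t,s,z):
    (x,y),a=TR[t];r=np.radians(a);return np.array([x-42*s*np.sin(r),y+42*s*np.cos(r),z]),RT(a,0)
E
python3 - <<'E'
from h import *
plan(*slot('y',1,30),6)
E
```

```text
rotvec deg [-2.5  1.3 -0.7]
[0.03, 0.79, 0.14, -0.05, 0.03, -0.01]
[0.03, 0.79, 0.14, -0.05, 0.03, -0.01]
[0.03, 0.79, 0.15, -0.05, 0.03, -0.01]
[0.02, 0.79, 0.15, -0.05, 0.03, -0.01]
[0.02, 0.79, 0.16, -0.05, 0.03, -0.01]
[0.02, 0.79, 0.17, -0.05, 0.03, -0.01]
```

apply_moves(
  targets=[
    [0.03,0.5,0.35,-0.1,0.05,0],
    [0.03,0.8,0.35,-0.1,0.05,0],
    [0.03,0.9,0.2,-0.1,0.05,0],
    [0.02,0.9,0.04,0,0,0],
    [0.02,0.9,0,0,0,0],
    [0.02,0.5,0,0,0,0],
    [0,0.2,0,0,0,0],
    [0,0,0,0,0,0],
  ],
)

```text
clock: 10.1
eef_pos: [434.0, 303.8, 30.3]
tool_rot: [-1.576, 0.008, -0.043]
force: [-0.2, 1.0, -6.5]
width: 27.0
```

```bash
python3 - <<'E'
from h import *
plan(*slot('y',1,7),1);print(read_state()['force'])
E
```

```text
rotvec deg [ 0.3  0.  -0.5]
[-0.03, 0.58, 0.2, 0.04, 0.0, -0.06]
[-0.21136332  1.03966538 -6.51009123]
```

apply_moves(
  targets=[
    [0,0.2,0.2,0.04,0,-0.06],
    [0,0.25,0,0,0,0],
    [0,0.1,0,0,0,0],
    [0,0.04,0,0,0,0],
    [0,0,0,0,0,0],
  ],
)

```text
clock: 10.72
eef_pos: [434.1, 311.3, 6.9]
tool_rot: [-1.571, -0.0, -0.044]
force: [0.4, 0.2, -7.3]
width: 27.2
```

apply_moves(
  targets=[
    [0,0.03,0,0,0,0],
    [0,0,0,0,0,0],
  ],
)

```text
clock: 10.98
eef_pos: [434.3, 311.5, 6.4]
tool_rot: [-1.571, -0.001, -0.043]
force: [-0.2, -1.9, 3.4]
width: 26.8
```

Contact is felt at TCP z 6.4. Release, retreat and go for the middle lane.

apply_moves(
  targets=[
    [0,0,0,0,0,0],
    [0,0,0,0,0,0],
    [0,0,0,0,0,0],
    [0,-0.3,0,0,0,0],
    [0,-0.8,0,0,0,0],
    [0,-1,0,0,0,0],
    [0,-1,0,0,0,0],
    [0,-1,0,0,0,0],
    [0,-0.6,0,0,0,0],
  ],
  jaw=0.3,
)

```text
clock: 12.1
eef_pos: [434.2, 312.1, 196.5]
tool_rot: [-1.569, -0.002, -0.043]
force: [-0.2, 0.5, -0.5]
width: 55.4
```

```bash
python3 - <<'E'
from h import *
s=read_state();p=s['eef_pos'];print(s['force'])
plan(lane(0,95),RG,10)
c=calibration("wrist");im=get_image("wrist")[:,:,::-1].copy();cv2.imwrite("pics/w5.png",im)
h=cv2.cvtColor(im,cv2.COLOR_BGR2HSV);m=cv2.inRange(h,(0,150,40),(6,255,255))|cv2.inRange(h,(172,150,40),(180,255,255))
for k in cv2.findContours(m,0,2)[0]:
    if cv2.contourArea(k)>300: r=cv2.minAreaRect(k);print(r,plane(c,[r[0]],28).round(1))
E
```

```text
[-0.24560589  0.50240402 -0.46009471]
rotvec deg [  2.3  -9.  -29.8]
[0.49, 0.07, -0.69, 0.03, -0.11, -0.37]
[0.47, 0.1, -0.7, 0.03, -0.11, -0.37]
[0.46, 0.12, -0.7, 0.03, -0.11, -0.37]
[0.44, 0.14, -0.71, 0.03, -0.11, -0.37]
[0.42, 0.16, -0.72, 0.03, -0.11, -0.37]
[0.4, 0.18, -0.73, 0.03, -0.11, -0.37]
[0.38, 0.19, -0.73, 0.03, -0.11, -0.37]
[0.36, 0.21, -0.74, 0.03, -0.11, -0.37]
[0.33, 0.22, -0.75, 0.03, -0.11, -0.37]
[0.31, 0.24, -0.75, 0.03, -0.11, -0.37]
((322.78509521484375, 142.98643493652344), (43.04645919799805, 24.30579376220703), 87.27368927001953) [[400.8 313.1  28. ]]
```

apply_moves(
  targets=[
    [0.5,0.05,-0.5,0,-0.1,-0.35],
    [0.5,0.05,-0.7,0,-0.1,-0.35],
    [0.45,0.1,-0.7,0,-0.1,-0.35],
    [0.45,0.1,-0.75,0.05,-0.1,-0.35],
    [0.4,0.15,-0.75,0.05,-0.1,-0.35],
    [0.4,0.2,-0.75,0.05,-0.1,-0.35],
    [0.4,0.2,-0.75,0.05,-0.1,-0.4],
    [0.35,0.2,-0.75,0.05,-0.1,-0.4],
    [0.35,0.25,-0.75,0.05,-0.15,-0.4],
    [0.3,0.25,-0.7,0,-0.15,-0.4],
    [0,0,0,0,0,0],
  ],
)

```text
clock: 13.52
eef_pos: [616.8, 29.2, 165.8]
tool_rot: [-1.574, -0.514, 0.112]
force: [-0.3, 0.8, -0.8]
width: 55.6
```

```bash
python3 - <<'E'
from h import *
plan(lane(0,-12)-YR*1,RG,1)
E
```

```text
rotvec deg [ 0.3 -0.2 -0.5]
[0.06, 2.65, -0.02, 0.04, -0.03, -0.07]
```

apply_moves(
  targets=[
    [0.06,0.5,-0.02,0.04,-0.03,-0.07],
    [0,0.8,0,0,0,0],
    [0,0.7,0,0,0,0],
    [0,0.45,0,0,0,0],
    [0,0.2,0,0,0,0],
    [0,0,0,0,0,0],
  ],
)

```text
clock: 14.28
eef_pos: [671.6, 39.0, 75.9]
tool_rot: [-1.568, -0.525, 0.12]
force: [-0.1, -0.4, 0.1]
width: 55.1
```

```bash
python3 - <<'E'
from h import *
plan(lane(0,-12),RG,1);print(read_state()['force'])
E
```

```text
rotvec deg [-0.3  0.1  0.1]
[-0.04, 0.01, -0.1, -0.03, 0.02, 0.01]
[-0.11265242 -0.39541155  0.11534409]
```

apply_moves(
  targets=[
    [-0.04,0.01,-0.1,-0.03,0.02,0],
    [0,0,0,0,0,0],
    [0,0,0,0,0,0],
    [0,0,0,0,0,0],
    [0,0,0,0,0,0],
    [0,0,0,0,0,0],
  ],
  jaw=-1,
)

```text
clock: 15.02
eef_pos: [670.8, 33.6, 75.5]
tool_rot: [-1.572, -0.526, 0.117]
force: [-4.9, -0.9, 6.7]
width: 27.3
```

apply_moves(
  targets=[
    [0,-0.2,0,0,0,0],
    [0,-0.5,0,0,0,0],
    [0,-0.8,0,0,0,0],
    [0,-0.8,0,0,0,0],
    [0,-0.6,0,0,0,0],
    [0,-0.3,0,0,0,0],
    [0,0,0,0,0,0],
    [0,0,0,0,0,0],
    [0,0,0,0,0,0],
  ],
)

```text
clock: 16.15
eef_pos: [607.2, 26.5, 184.6]
tool_rot: [-1.57, -0.524, 0.116]
force: [0.2, -0.1, -1.7]
width: 27.3
```

```bash
python3 - <<'E'
from h import *
s=read_state();print(s['force'],s['torque'],s['width'])
for t,s1 in(('b',1),('y',-1)):
    p,R=slot(t,s1,100);m=np.array([545,-30 if t=='b' else 60,190]);print(t)
    plan(m,RG,2);plan(p,R,8,(m,RG))
E
```

```text
[ 0.17001448 -0.10367258 -1.67927938] [-0.10456029  0.76495987 -0.03571825] 27.27220358302018
b
rotvec deg [ 0. -0.  0.]
[-0.71, -0.49, -0.61, 0.0, -0.0, 0.0]
[-0.71, -0.49, -0.61, 0.0, -0.0, 0.0]
rotvec deg [ 0.1 -0.5 30. ]
[-0.56, -0.0, -0.55, 0.0, -0.01, 0.47]
[-0.56, 0.04, -0.55, 0.0, -0.01, 0.47]
[-0.56, 0.07, -0.54, 0.0, -0.01, 0.47]
[-0.56, 0.11, -0.54, 0.0, -0.01, 0.47]
[-0.55, 0.14, -0.54, 0.0, -0.01, 0.47]
[-0.54, 0.18, -0.54, 0.0, -0.01, 0.47]
[-0.53, 0.21, -0.54, 0.0, -0.01, 0.47]
[-0.51, 0.25, -0.54, 0.0, -0.01, 0.47]
y
rotvec deg [ 0. -0.  0.]
[-0.59, -0.42, 0.51, 0.0, -0.0, 0.0]
[-0.59, -0.42, 0.51, 0.0, -0.0, 0.0]
rotvec deg [-2.4  9.  29.9]
[-0.4, 0.09, 0.56, -0.04, 0.14, 0.47]
[-0.4, 0.12, 0.56, -0.04, 0.14, 0.47]
[-0.4, 0.14, 0.55, -0.04, 0.14, 0.47]
[-0.41, 0.17, 0.54, -0.04, 0.14, 0.47]
[-0.4, 0.19, 0.53, -0.04, 0.14, 0.47]
[-0.4, 0.21, 0.53, -0.04, 0.14, 0.47]
[-0.4, 0.24, 0.52, -0.04, 0.14, 0.47]
[-0.39, 0.26, 0.51, -0.04, 0.14, 0.47]
```

Force −1.7 N, so the middle bar is hollow and goes to the blue tray, far slot y=-42.

apply_moves(
  targets=[
    [-0.6,-0.4,-0.4,0,0,0],
    [-0.7,-0.5,-0.7,0,0,0],
    [-0.55,0,-0.75,0,0,0.4],
    [-0.55,0,-0.8,0,0,0.5],
    [-0.55,0.1,-0.8,0,0,0.5],
    [-0.55,0.1,-0.8,0,0,0.5],
    [-0.55,0.15,-0.8,0,0,0.5],
    [-0.5,0.2,-0.8,0,0,0.5],
    [-0.5,0.2,-0.8,0,0,0.5],
    [-0.45,0.2,-0.7,0,0,0.35],
    [0,0,0,0,0,0],
  ],
)

```text
clock: 17.52
eef_pos: [442.9, -269.9, 106.7]
tool_rot: [-1.58, -0.052, 0.107]
force: [0.1, -0.4, -1.6]
width: 26.7
```

```bash
python3 - <<'E'
from h import *
plan(*slot('b',-1,30),1)
E
```

```text
rotvec deg [ 0.6 -1.1  3. ]
[-0.76, 1.89, -0.8, 0.07, -0.14, 0.37]
```

apply_moves(
  targets=[
    [-0.4,0.3,-0.4,0.07,-0.14,0.37],
    [-0.36,0.4,-0.4,0,0,0],
    [0,0.7,0,0,0,0],
    [0,0.4,0,0,0,0],
    [0,0.1,0,0,0,0],
    [0,0,0,0,0,0],
  ],
)

```text
clock: 18.27
eef_pos: [419.1, -302.5, 32.0]
tool_rot: [-1.572, -0.003, 0.132]
force: [0.2, 0.7, -2.6]
width: 27.2
```

```bash
python3 - <<'E'
from h import *
plan(*slot('b',-1,8),1)
E
```

```text
rotvec deg [0.1 0.4 0.2]
[0.02, 0.6, -0.07, 0.01, 0.05, 0.02]
```

apply_moves(
  targets=[
    [0,0.25,-0.07,0,0.05,0],
    [0,0.25,0,0,0,0],
    [0,0.12,0,0,0,0],
    [0,0,0,0,0,0],
  ],
)

```text
clock: 18.77
eef_pos: [418.9, -305.6, 7.3]
tool_rot: [-1.573, -0.002, 0.125]
force: [-1.8, 0.2, 4.8]
width: 27.1
```

apply_moves(
  targets=[
    [0,0.03,0,0,0,0],
    [0,0,0,0,0,0],
  ],
)

```text
clock: 19.02
eef_pos: [418.8, -305.6, 7.2]
tool_rot: [-1.574, -0.002, 0.125]
force: [-4.4, 0.8, 16.1]
width: 26.9
```

Contact again. Release and head to the third lane.

apply_moves(
  targets=[
    [0,-0.02,0,0,0,0],
    [0,0,0,0,0,0],
    [0,0,0,0,0,0],
    [0,-0.3,0,0,0,0],
    [0,-0.8,0,0,0,0],
    [0,-1,0,0,0,0],
    [0,-1,0,0,0,0],
    [0,-1,0,0,0,0],
    [0,-0.6,0,0,0,0],
  ],
  jaw=0.3,
)

```text
clock: 20.15
eef_pos: [419.2, -305.3, 197.2]
tool_rot: [-1.574, -0.005, 0.125]
force: [0.1, -0.9, -0.6]
width: 55.2
```

```bash
python3 - <<'E'
from h import *
print(read_state()['force'])
plan(lane(1,95),RG,12)
E
```

```text
[ 0.05424355 -0.94103752 -0.56059671]
rotvec deg [  0.    0.5 -29.7]
[0.5, 0.06, 0.81, 0.0, 0.01, -0.31]
[0.49, 0.08, 0.81, 0.0, 0.01, -0.31]
[0.49, 0.11, 0.81, 0.0, 0.01, -0.31]
[0.48, 0.13, 0.81, 0.0, 0.01, -0.31]
[0.48, 0.15, 0.81, 0.0, 0.01, -0.31]
[0.47, 0.17, 0.81, 0.0, 0.01, -0.31]
[0.46, 0.19, 0.81, 0.0, 0.01, -0.31]
[0.45, 0.21, 0.81, 0.0, 0.01, -0.31]
[0.44, 0.23, 0.81, 0.0, 0.01, -0.31]
[0.43, 0.25, 0.81, 0.0, 0.01, -0.31]
[0.42, 0.26, 0.81, 0.0, 0.01, -0.31]
[0.41, 0.28, 0.81, 0.0, 0.01, -0.31]
```

apply_moves(
  targets=[
    [0.5,0.05,0.8,0,0,-0.3],
    [0.5,0.05,0.8,0,0,-0.3],
    [0.5,0.1,0.8,0,0,-0.3],
    [0.5,0.1,0.8,0,0,-0.3],
    [0.5,0.15,0.8,0,0,-0.3],
    [0.45,0.15,0.8,0,0,-0.3],
    [0.45,0.2,0.8,0,0,-0.3],
    [0.45,0.2,0.8,0,0,-0.3],
    [0.45,0.2,0.8,0,0,-0.3],
    [0.4,0.25,0.8,0,0,-0.3],
    [0.4,0.25,0.8,0,0,-0.35],
    [0.35,0.25,0.8,0,0,-0.35],
  ],
)

```text
clock: 21.65
eef_pos: [599.8, 96.7, 168.3]
tool_rot: [-1.576, -0.511, 0.126]
force: [0.4, 0.4, -1.1]
width: 55.9
```

apply_moves(
  targets=[
    [0,0,0,0,0,0],
  ],
)

```text
clock: 21.78
eef_pos: [598.7, 99.9, 167.6]
tool_rot: [-1.573, -0.508, 0.131]
force: [-0.4, -0.9, -0.3]
width: 55.6
```

```bash
python3 - <<'E'
from h import *
plan(lane(1,-12),RG,1)
E
```

```text
rotvec deg [-0.3  0.7 -0.9]
[0.27, 2.81, 0.16, -0.04, 0.09, -0.11]
```

apply_moves(
  targets=[
    [0.27,0.3,0.16,-0.04,0.09,-0.11],
    [0,0.6,0,0,0,0],
    [0,0.8,0,0,0,0],
    [0,0.7,0,0,0,0],
    [0,0.3,0,0,0,0],
    [0,0.1,0,0,0,0],
    [0,0,0,0,0,0],
  ],
)

```text
clock: 22.65
eef_pos: [663.1, 109.1, 76.0]
tool_rot: [-1.574, -0.523, 0.111]
force: [0.4, 0.7, -0.1]
width: 55.7
```

```bash
python3 - <<'E'
from h import *
plan(lane(1,-12),RG,1);print(read_state()['force'])
E
```

```text
rotvec deg [ 0.3 -0.3 -0. ]
[-0.04, 0.02, 0.14, 0.04, -0.04, -0.0]
[ 0.35179218  0.7493802  -0.07721335]
```

apply_moves(
  targets=[
    [-0.04,0.02,0.14,0.03,-0.03,0],
    [0,0,0,0,0,0],
    [0,0,0,0,0,0],
    [0,0,0,0,0,0],
    [0,0,0,0,0,0],
    [0,0,0,0,0,0],
  ],
  jaw=-1,
)

```text
clock: 23.4
eef_pos: [661.1, 115.8, 74.8]
tool_rot: [-1.571, -0.524, 0.118]
force: [-2.7, 0.1, 5.0]
width: 27.2
```

apply_moves(
  targets=[
    [0,-0.2,0,0,0,0],
    [0,-0.5,0,0,0,0],
    [0,-0.8,0,0,0,0],
    [0,-0.8,0,0,0,0],
    [0,-0.6,0,0,0,0],
    [0,-0.3,0,0,0,0],
    [0,0,0,0,0,0],
    [0,0,0,0,0,0],
    [0,0,0,0,0,0],
  ],
)

```text
clock: 24.52
eef_pos: [597.8, 107.3, 183.9]
tool_rot: [-1.571, -0.522, 0.116]
force: [0.5, -0.1, -2.1]
width: 26.9
```

```bash
python3 - <<'E'
from h import *
s=read_state();print(s['force'],s['torque'],s['width'])
for t,s1 in(('b',1),('y',-1)):
    p,R=slot(t,s1,100);m=np.array([545,50 if t=='b' else 120,195]);print(t)
    plan(m,RG,2);plan(p,R,10 if t=='b' else 6,(m,RG))
E
```

```text
[ 0.50970867 -0.14649933 -2.13471646] [-0.12620161  0.75901583  0.04279272] 26.91705594335055
b
rotvec deg [ 0.1 -0.1 -0.1]
[-0.57, -0.49, -0.64, 0.0, -0.0, -0.01]
[-0.57, -0.49, -0.63, 0.0, -0.0, -0.01]
rotvec deg [ 0.1 -0.5 30. ]
[-0.48, -0.0, -0.64, 0.0, -0.01, 0.37]
[-0.48, 0.02, -0.64, 0.0, -0.01, 0.37]
[-0.48, 0.05, -0.63, 0.0, -0.01, 0.37]
[-0.47, 0.07, -0.63, 0.0, -0.01, 0.37]
[-0.47, 0.1, -0.63, 0.0, -0.01, 0.37]
[-0.47, 0.12, -0.63, 0.0, -0.01, 0.37]
[-0.46, 0.15, -0.63, 0.0, -0.01, 0.37]
[-0.45, 0.17, -0.63, 0.0, -0.01, 0.37]
[-0.44, 0.19, -0.63, 0.0, -0.01, 0.37]
[-0.43, 0.22, -0.63, 0.0, -0.01, 0.37]
y
rotvec deg [ 0.1 -0.1 -0.1]
[-0.48, -0.44, 0.23, 0.0, -0.0, -0.01]
[-0.48, -0.44, 0.23, 0.0, -0.0, -0.01]
rotvec deg [-2.4  9.  29.9]
[-0.57, 0.13, 0.5, -0.05, 0.19, 0.62]
[-0.57, 0.18, 0.49, -0.05, 0.19, 0.62]
[-0.56, 0.22, 0.48, -0.05, 0.19, 0.62]
[-0.55, 0.27, 0.46, -0.05, 0.19, 0.62]
[-0.54, 0.31, 0.45, -0.05, 0.19, 0.62]
[-0.52, 0.35, 0.44, -0.05, 0.19, 0.62]
```

Force −2.1 N, so the third bar is hollow and goes to the blue tray, slot +42.

apply_moves(
  targets=[
    [-0.5,-0.45,-0.5,0,0,0],
    [-0.6,-0.5,-0.7,0,0,0],
    [-0.5,0,-0.7,0,0,0.35],
    [-0.5,0,-0.65,0,0,0.35],
    [-0.5,0.05,-0.65,0,0,0.35],
    [-0.5,0.05,-0.65,0,0,0.4],
    [-0.5,0.1,-0.65,0,0,0.4],
    [-0.5,0.1,-0.65,0,0,0.4],
    [-0.45,0.15,-0.65,0,0,0.4],
    [-0.45,0.15,-0.65,0,0,0.4],
    [-0.45,0.2,-0.65,0,0,0.4],
    [-0.4,0.2,-0.5,0,0,0.3],
  ],
)

```text
clock: 26.02
eef_pos: [405.2, -222.0, 100.9]
tool_rot: [-1.571, 0.001, 0.114]
force: [-0.0, 0.2, -2.7]
width: 27.2
```

apply_moves(
  targets=[
    [0,0,0,0,0,0],
  ],
)

```text
clock: 26.15
eef_pos: [404.7, -222.0, 100.6]
tool_rot: [-1.571, 0.001, 0.111]
force: [-0.7, -0.0, -1.7]
width: 26.6
```

```bash
python3 - <<'E'
from h import *
plan(*slot('b',1,30),1)
E
```

```text
rotvec deg [-0.  -0.8 -0.1]
[0.13, 1.76, -0.01, -0.0, -0.1, -0.01]
```

apply_moves(
  targets=[
    [0.13,0.4,0,0,-0.1,0],
    [0,0.7,0,0,0,0],
    [0,0.6,0,0,0,0],
    [0,0.3,0,0,0,0],
    [0,0.2,0,0,0,0],
    [0,0.1,0,0,0,0],
    [0,0,0,0,0,0],
  ],
)

```text
clock: 27.02
eef_pos: [411.0, -219.8, 9.9]
tool_rot: [-1.572, -0.001, 0.13]
force: [-0.6, -0.3, -2.6]
width: 27.1
```

apply_moves(
  targets=[
    [0,0.03,0,0,0,0],
    [0,0,0,0,0,0],
  ],
)

```text
clock: 27.28
eef_pos: [410.9, -220.1, 8.8]
tool_rot: [-1.572, -0.001, 0.129]
force: [0.1, -0.8, -2.4]
width: 27.4
```

apply_moves(
  targets=[
    [0,0.03,0,0,0,0],
    [0,0.02,0,0,0,0],
    [0,0,0,0,0,0],
  ],
)

```text
clock: 27.65
eef_pos: [410.8, -220.1, 7.0]
tool_rot: [-1.572, -0.001, 0.129]
force: [-1.5, -0.6, 5.1]
width: 26.8
```

Contact. Release, rise and back off toward the robot's side for a clear check.

apply_moves(
  targets=[
    [0,0,0,0,0,0],
    [0,0,0,0,0,0],
    [0,0,0,0,0,0],
    [0,-0.3,0,0,0,0],
    [0,-0.8,0,0,0,0],
    [0,-1,0,0,0,0],
    [0,-1,0,0,0,0],
    [0,-1,0,0,0,0],
    [0,-1,0,0,0,0],
    [0,0,1,0,0,0],
    [0,0,1,0,0,0],
    [0,0,1,0,0,0],
  ],
  jaw=0.3,
)

```text
clock: 29.15
eef_pos: [394.8, -99.8, 210.6]
tool_rot: [-1.572, -0.001, 0.129]
force: [0.1, 0.3, 0.3]
width: 55.4
```

apply_moves(
  targets=[
    [0,0,1,0,0,0],
    [0,0,0.6,0,0,0],
    [0,0,0.2,0,0,0],
    [0,0,0,0,0,0],
  ],
)

```text
clock: 29.65
eef_pos: [385.9, -29.7, 210.4]
tool_rot: [-1.572, -0.0, 0.13]
force: [0.5, -0.9, 0.3]
width: 55.5
```

```bash
python3 - <<'E'
from h import *
print(read_state()['force'],read_state()['clock'])
for n in("scene","side"):
    c=calibration(n);im=get_image(n)[:,:,::-1].copy();cv2.imwrite(f"pics/{n}9.png",im)
    h=cv2.cvtColor(im,cv2.COLOR_BGR2HSV);m=cv2.inRange(h,(0,150,40),(6,255,255))|cv2.inRange(h,(170,150,40),(180,255,255));m[:100]=0
    for k in cv2.findContours(m,0,2)[0]:
        if cv2.contourArea(k)>60:
            r=cv2.minAreaRect(k);p=plane(c,[r[0]],28)[0]
            o=[]
            for t,((x,y),a) in TR.items():
                q=np.radians(a);d=p[:2]-(x,y);o.append((t,np.round([d@[np.cos(q),np.sin(q)],d@[-np.sin(q),np.cos(q)]])))
            print(n,np.round(r[0]),np.round(r[1]),p.round(),min(o,key=lambda v:np.linalg.norm(v[1])))
E
```

```text
[ 0.49048014 -0.92284216  0.29667835] 29.65
scene [385. 351.] [50. 12.] [435. 313.  28.] ('y', array([ 2., 43.]))
scene [402. 158.] [11. 38.] [ 413. -213.   28.] ('b', array([ 4., 51.]))
scene [400. 134.] [11. 37.] [ 420. -298.   28.] ('b', array([  0., -35.]))
side [355. 348.] [53. 15.] [433. 318.  28.] ('y', array([-1., 48.]))
side [412. 192.] [39. 10.] [ 409. -212.   28.] ('b', array([ 1., 51.]))
side [406. 172.] [22. 12.] [ 440. -293.   28.] ('b', array([ 21., -32.]))
side [492. 108.] [15. 74.] [ 210. -770.   28.] ('b', array([-267., -477.]))
```

View pics/scene9.png

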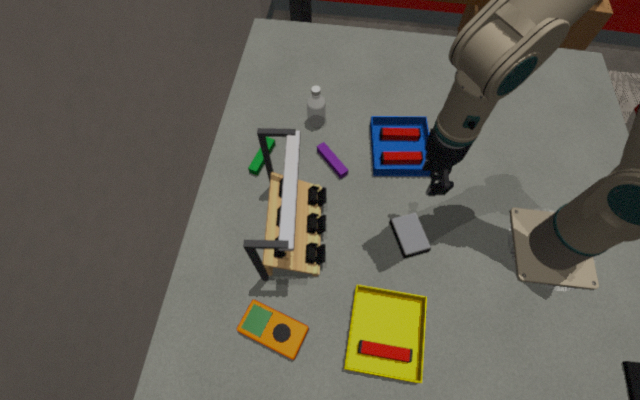

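Bars lie in blue at (400,134) and (402,158) and in yellow at (385,351), all inside the walls. The case, bottle and meter look unmoved, and the gripper is free. Handing in.

```bash
python3 -c "
from cell import *
print(finish_job())"
```

```text
the job is handed in; nothing more can be done
None
```

I sorted all three bars by how heavy they felt when lifted and handed the job in at about 29.7 s. No verdict was reported.

| Lane (rack y) | Force when lifted | Type | Placed |
|---|---|---|---|
| -80 mm | -7.3 N | solid | yellow tray, y ≈ +43 mm |
| 0 | -1.7 N | hollow | blue tray, y ≈ -35 to -42 mm |
| +80 mm | -2.1 N | hollow | blue tray, y ≈ +42 to +51 mm |

- **Placing:** I lowered each bar until the wrist felt it touch the tray floor, then released it. The highest contact force read was 16 N, on the middle bar.
- **Final pictures:** All three bars lie inside the tray walls and the gripper touches nothing. The case, bottle and meter look unmoved by eye; I did not measure them.
- **Disagreements:** The position checks in the end pictures differ by up to about 9 mm from where I released the bars, still within limits. For the far blue bar, the side camera read x = 21 mm where the scene camera read 0. Its red area looked shortened there, most likely hidden by the arm. I trusted the scene view and the release pose.
- **Not measured:** I did not measure how level or how high the bars lie at the end. I relied on the floor contact and the level tool when I let go.

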